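Pin the hinge of an injection mould

TASK

Slide the loose half of the aluminium mould up against the fixed half, then take the long-headed hinge pin from the wooden rack, put it into the loose half's knuckle and, feeling for the bore of the other knuckle beneath, push it down through both until its collar is fully home on the upper knuckle; then let go. Work gently: do not ram the halves together or force the pin, and leave the plug in the rack, the wrench and the tray where they are.

Things in the scene. Friction and masses are not known exactly. Their poses are not given: they have to be found in the camera images.
- mould: Steel plate with the fixed mould half, bolted to the bench. Origin on the nominal hinge axis at bench level, z up. Plate 12 mm thick, x -30 to 140, y -55 to 125 mm. Fixed half: aluminium block x 20 to 125, y -34 to -3 mm, top 74 mm up, bolt heads to 78. It carries the lower hinge knuckle. More than 40 N of fingers or 60 N of pin on the mould (either half) spoils it.
- half (a joint): How far the loose half stands from its nominal hinge place, m, along the mould's +y. End stop at -0.007, where the mould faces touch; opens to 0.058; stays where left, slides with 1.5 N. The half also has 8 mm of play either way along the mould's x (1 N). It cannot tip or turn, so a pin in its bore can draw it over the lower bore. Block 105 mm long, 31 mm thick, top 74 mm up.
- half_back (a point): Centre of the loose half's outer (+y) face, the face to push, 45 mm above the bench; the face is 105 mm long in x and 58 mm high (16 to 74 mm above the bench). x 20 to 125 mm in the mould's frame, give or take the play.
- upper_bore (a point): Centre of the top mouth of the upper knuckle's bore, on the loose half and moving with it. The upper knuckle is a 30 x 30 mm block, 47 to 76 mm above the bench, bored through. Both bores are 13.5 mm wide with 1 mm chamfered mouths. 10 mm down the lower bore a sprung ball grips the pin: it does not drop home by its weight, the last 18 mm must be pushed (up to 10 N).
- hinge_top (a point): Fixed point of the mould on the nominal hinge axis, 76 mm above the bench. The lower knuckle (30 x 30 mm block, 16 to 44 mm up, bored through) is screwed on firmly, up to 6.5 mm off this axis along the mould's x and y; its place is not measured: feel for its bore with the pin's tip. When home, the pin's collar underside is at this height.
- pin: Steel hinge pin, 100 g, upright in one of the two rack holes. Origin at the centre of its tip, z up to the head. Shank 12 mm thick, 60 mm long, its lowest 4 mm tapering to 9 mm; then a collar 22 mm across, 4 mm thick (60 to 64 mm above the tip); then a plain round head 18 mm across up to 92 mm above the tip, to be gripped.
- pin_shoulder (a point): On the pin's axis at the underside of its collar, 60 mm above the tip.
- rack: Fixed wooden block 50 mm (x) x 120 mm (y), 72 mm high, with two upright through holes 16 mm wide at y = -30 and +30 mm. Origin at the centre of its underside. The pin and the plug hang in them by collar and cap; which is in which hole varies.
- plug: Bystander: steel sprue plug with a flat round cap 36 mm across and 10 mm thick on a 12 mm shank, in the other rack hole. Origin at the tip, 60 mm below the cap's underside. Leave it.
- wrench: Bystander: a steel wrench lying on the bench beyond the rack. Leave it.
- tray: Bystander: an empty grey parts tray 130 x 100 x 35 mm on the bench beyond the mould. Leave it.
There are look-alikes about, which are no part of the job. Leave any red look-alike of the pin alone. Of the things that look like the mould, the larger one is meant.

How it is judged:
On the way, in this order (a step that is already met when the one before it is completed fails the run):
1. the loose half is pushed up to the fixed half, within 5 mm of touching (value of joint half below -0.002 m), for 0.2 s.
2. the pin's tip is down in the lower knuckle, upright and within 10.5 mm of the nominal hinge axis (z of pin in the frame of mould below 0.036 m and horizontal distance between pin and mould below 0.0105 m and angle between pin's own z axis and vertical below 0.08 rad), for 0.1 s.
At the end, for the whole second after the job is handed in: The pin stands upright (tilt under 0.06 rad) through both knuckles: on the upper bore's axis within 3 mm, within 10.5 mm of the nominal hinge axis, its collar down on the upper knuckle to within 1.8 mm, let go and at rest (z of pin_shoulder in the frame of hinge_top between -0.002 and 0.0018 m and horizontal distance between pin and mould below 0.0105 m and horizontal distance between pin_shoulder and upper_bore below 0.003 m and angle between pin's own z axis and vertical below 0.06 rad and linear speed of pin below 0.01 m/s and contact force between pin and the fingers below 0.1 N); the robot touches nothing.
It fails at once if the pin presses on the mould with more than 60 N (contact force between pin and mould above 60 N).
It fails at once if the robot presses on the mould with more than 40 N (contact force between any of the arm, the fingers and mould above 40 N).
It fails at once if the plug is disturbed (distance of plug from where it was at the start of the episode above 0.012 m).
It fails at once if the wrench is disturbed (distance of wrench from where it was at the start of the episode above 0.015 m).
It fails at once if the tray is disturbed (distance of tray from where it was at the start of the episode above 0.015 m).
It also fails if it takes over 72 s, if anything falls off the work surface, if the arm or the gripper's body presses on something with over 40 N, if the wrist force passes 120 N, or if a joint passes its speed limit or range.

ROBOT

A 7-joint arm with a two-finger parallel gripper is mounted at the origin on the work surface. World frame = base frame: x ahead of the robot, y to its left, z up, the work surface at z = 0. Lengths are in m, angles in rad, forces in N, time in s.
With the tool pointing down it reaches from about 0.4 to 0.85 m from the base axis. Payload 10.4 kg.
Tool frame: the origin (TCP) lies at the very end of the fingers, on their centre line; the grasp point (between the pads) lies 19 mm behind it; z points along the fingers, y is the line along which they close (so a half turn about z gives the same grasp; the last joint's range is limited). The gripper opens to 85 mm and grips with 20 to 120 N. Pads are 22 mm wide; open, the fingers measure 114 mm over their backs; the gripper's body (76 mm by 85 mm) begins 54 mm behind the grasp point. The pads swing forward as they close: fully open they stand 13 mm farther back than shut.
Start: joints at [-1.289, 0.332, -0.065, 1.46, 0.022, 1.35, -0.088], TCP at [0.188, 0.596, 0.231] pointing down, gripper open.
Joint ranges: [-2.6, 2.6], [-0.5, 2.12], [-1.47, 1.34], [0.16, 2.42], [-1.27, 4.41], [0.06, 2.06], [-2.6, 2.6]. Speed limits (rad/s): [2.22, 2.22, 2.79, 2.79, 3.14, 3.14, 3.14].

INTERFACE

Orientations are given as a unit quaternion [x, y, z, w].
In Python, from workcell import manip gives the robot as it stands.
- The arm moves only by the tool move_tool, called after ">>>" as name([rows], argument=value, ...), one row to a line, values as JSON. Schema: {"type":"object","properties":{"segments":{"type":"array","items":{"type":"object","properties":{"rx":{"type":"number"},"ry":{"type":"number"},"rz":{"type":"number"},"dx":{"type":"number"},"dy":{"type":"number"},"dz":{"type":"number"},"finger_gap":{"type":"number"}},"additionalProperties":false,"required":["finger_gap"]},"minItems":1,"maxItems":20},"grip_n":{"type":"number"},"only":{"type":"string"},"quiet":{"type":"boolean"},"lines":{"type":"string"}},"required":["segments"],"additionalProperties":false}. segments is a list of rows, 1 to 20 of them, each an object with the fields rx, ry, rz (a rotation vector in fractions of the full range, 1 being pi rad), dx, dy, dz (the shift in shares of 60 cm (1.0 is 60 cm)), finger_gap (the opening from 0.0 (shut) to 1.0 (fully open)); a field left out counts as zero (the opening has to be given); each row is the pose to reach, as a shift and turn from the pose commanded when the call began, along the tool's axes at that moment; what a row does not reach only later rows make up. A row lasts 1/8 s, in which the tool goes at most 0.0625 m and 0.188 rad, less where a joint would pass 70% of its speed; a pose out of reach is approached as far as the arm can. The fingers move at their own pace and stop on an object; grip_n is the grip in N (left out, the last holds). Time passes only in rows, so rows that do not move let the fingers close. The tool returns the time, the measured TCP pose, the force, the opening and the grip force at its end. only (a regular expression) keeps the lines of the reply that match it, lines (a string "A,B") keeps lines A to B, and quiet returns only ok. Input that does not fit is refused with a message, and nothing moves.
- manip.get_obs(): the state, without advancing time (a new reading comes with each control period).
- manip.camera(name): name is "scene" or "top" or "wrist"; returns the picture (480x640x3 uint8, blue, green, red); there is no depth.
- manip.calibration(name): a dict with "fx", "fy", "cx", "cy" (pixels), "world_from_camera" (4x4, takes a point from camera to world coordinates); the wrist camera has in their place "tool_from_camera" (4x4, takes a point from camera to tool coordinates, whose origin is the TCP and whose axes are the flange's). Camera axes: x right, y up, looking along -z (the intrinsics and any distortion apply to the point x, -y, -z); pixel columns grow to the right and rows downward; lengths in m; the calibration is good to about 2 mm. A picture is of the moment at which its call begins: read the wrist's pose just before it. calibration takes no time and is no camera call.
- manip.hand_in(): hands the job in; it is judged then, once.
Trained networks look in the newest picture that a camera, given by its name, has taken for a name from the list of things; names that differ only in an ending like _2 or _b are one class to them, and where a whole thing is asked for, a point or a joint stands for the part that bears it (a point fixed in the world has none). Each returns a list of dicts, best first, with "confidence" (0 to 1); they miss things now and then, are a little off and sometimes report something else, mostly with a low value. They report only what shows in the picture. A call takes as long as a camera call. They do not tell look-alikes from the thing itself.
- manip.outline_of(camera, thing): "mask" (480x640 bool, what is visible of it) and "bbox" ([left, top, right, bottom] in pixels, round what is visible of it).
The state is a dict: "clock": time; "joint_pos": joint angles; "joint_velocities": joint speeds; "tau": joint torques, N m; "position": TCP position; "ee_rot": TCP orientation; "ft_force": force on the tool from outside, world axes, zero at the start; "torque": the same for the moment, N m; "grip_width": opening from 0.0 (shut) to 1.0 (fully open); "grasp_force": force on a finger pad.
Only numpy, scipy, OpenCV 4.12 (cv2) and the standard library are available. Lean on these libraries where they do the work, as an engineer would, in place of code of your own. Each camera call takes 0.05 s, during which the arm holds its last target. There are 200 camera calls.

## Working session

There is one attempt and no reset: what is moved stays moved. The work goes in short steps, Python scripts to look and compute and a tool call to move; the robot and the scene stay as the last step left them, time stands still between calls to the robot, and variables do not carry over. Pictures are saved under pics/ and viewed, at most 10 in all, crops included, and the job is handed in when it is done.

```bash
ls; mkdir -p pics
```

Run:
```python
from workcell import manip
import cv2,numpy as np
o=manip.get_obs();print({k:np.round(o[k],4) for k in ['clock','position','ee_rot','ft_force','grip_width','grasp_force']})
for c in ['scene','top']:
    im=manip.camera(c);cv2.imwrite(f'pics/{c}0.png',im)
    k=manip.calibration(c);print(c,{a:np.round(b,4).tolist() for a,b in k.items()})
    for t in ['mould','pin','plug','rack','half','wrench','tray']:
        print(c,t,[(round(d['confidence'],2),[int(v) for v in d['bbox']],int(d['mask'].sum())) for d in manip.outline_of(c,t)])
print(manip.calibration('wrist'))
```

```text
pics
{'clock': np.float64(0.0), 'position': array([0.1875, 0.5958, 0.2305]), 'ee_rot': array([ 1.518e-01,  9.884e-01, -7.000e-04, -1.000e-04]), 'ft_force': array([ 0.6921, -0.0271,  0.5606]), 'grip_width': np.float64(0.9954), 'grasp_force': np.float64(0.0)}
scene {'fx': 442.8266, 'fy': 442.8266, 'cx': 314.8013, 'cy': 243.966, 'world_from_camera': [[-0.5612, -0.6212, 0.5469, 0.901], [0.8276, -0.4181, 0.3744, 0.1954], [-0.004, 0.6628, 0.7488, 0.556], [0.0, 0.0, 0.0, 1.0]]}
scene mould [(0.81, [313, 230, 476, 378], 13155), (0.62, [299, 148, 388, 222], 3726), (0.49, [382, 238, 444, 340], 3029)]
scene pin [(0.89, [251, 161, 261, 193], 272), (0.88, [183, 159, 201, 199], 337), (0.65, [209, 179, 225, 207], 269)]
scene plug [(0.92, [239, 196, 264, 216], 376), (0.69, [205, 181, 224, 203], 257)]
scene rack [(0.58, [194, 190, 279, 249], 3342)]
scene half [(0.86, [380, 240, 447, 341], 3041), (0.71, [316, 146, 363, 197], 1107)]
scene wrench [(0.56, [69, 257, 175, 347], 1535)]
scene tray [(0.61, [179, 356, 322, 480], 10148), (0.16, [70, 256, 174, 350], 1523)]
top {'fx': 593.6853, 'fy': 593.6853, 'c
[... 548 characters left out ...]
, (0.59, [190, 224, 221, 312], 1936)]
top wrench [(0.8, [405, 92, 429, 190], 1094), (0.43, [369, 248, 390, 272], 370), (0.19, [169, 216, 283, 324], 10166)]
top tray [(0.59, [225, 75, 290, 160], 4672), (0.52, [405, 242, 421, 255], 158)]
{'fx': 351.5020819139805, 'fy': 351.5020819139805, 'cx': 324.64972437758024, 'cy': 238.12895539353187, 'tool_from_camera': array([[ 1.76389201e-04,  9.53967996e-01,  2.99908372e-01,
         7.70875237e-02],
       [ 9.99999789e-01,  1.93591473e-05, -6.49722345e-04,
         9.62200409e-04],
       [-6.25620294e-04,  2.99908424e-01, -9.53967791e-01,
        -1.41598201e-01],
       [ 0.00000000e+00,  0.00000000e+00,  0.00000000e+00,
         1.00000000e+00]])}
```

View pics/scene0.png

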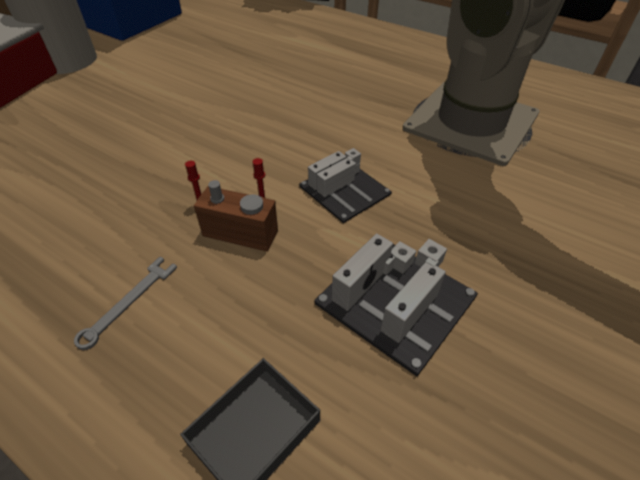

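View pics/top0.png

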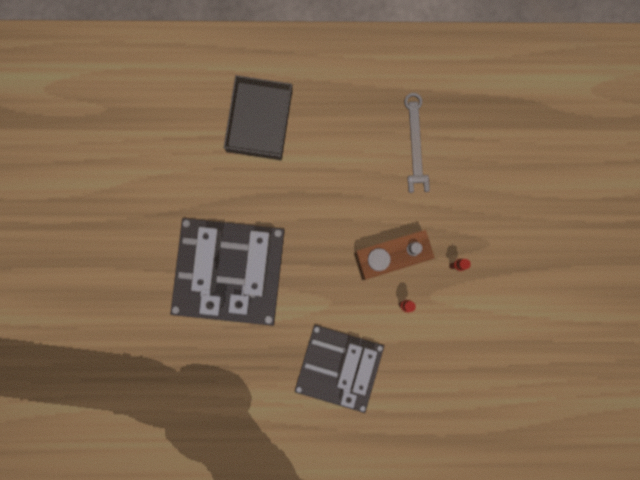

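The larger mould is at scene (396,303) / top (228,272) and the small look-alike at top (340,367). The grey pin is at scene (215,192) / top (414,248), the plug at top (379,260), and the red look-alikes at top (462,264) and (408,306). The loose half is the left block, top (204,262), with the upper knuckle at (210,305).

Run:
```python
import cv2,numpy as np
t=cv2.imread('pics/top0.png');s=cv2.imread('pics/scene0.png')
a=cv2.resize(t[210:335,160:295],None,fx=4,fy=4,interpolation=cv2.INTER_CUBIC)
b=cv2.resize(t[225:285,350:425],None,fx=3,fy=3,interpolation=cv2.INTER_CUBIC)
c=cv2.resize(s[150:240,180:280],(225,202),interpolation=cv2.INTER_CUBIC)
o=np.zeros((500,770,3),np.uint8);o[:500,:540]=a;o[:180,545:770]=b;o[200:402,545:770]=c
o=np.clip(o*1.6,0,255).astype(np.uint8)
cv2.imwrite('pics/crop1.png',o)
```

```text
(no output)
```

View pics/crop1.png

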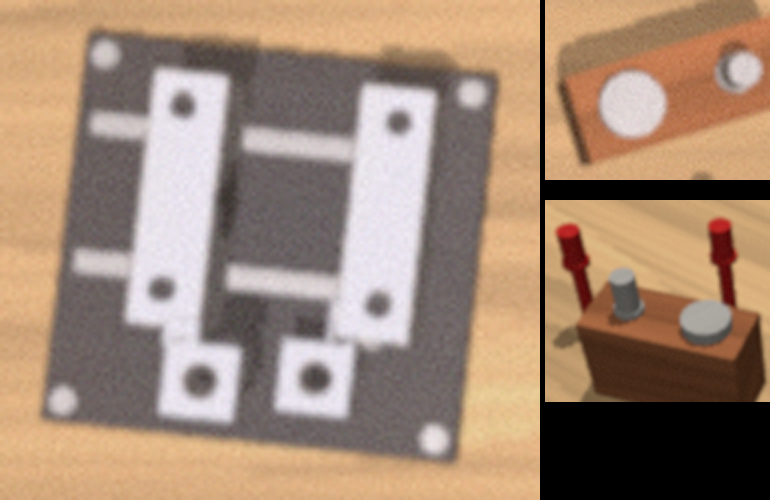

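The crop confirms the grey pin (top 416,248; collar and long head), the white-grey plug cap and the large mould. Plate corners and both bores show clearly: upper knuckle bore at top (210,305), lower at (238,305).

Create h.py:
```python
from workcell import manip
import numpy as np, cv2
from scipy.spatial.transform import Rotation as R
def ray(cam,uv,z,T=None):
    k=manip.calibration(cam); T=k['world_from_camera'] if T is None else T
    d=T[:3,:3]@np.array([(uv[0]-k['cx'])/k['fx'],-(uv[1]-k['cy'])/k['fy'],-1]);o=T[:3,3]
    return (o+d*(z-o[2])/d[2])
def wristT(o):
    T=np.eye(4);T[:3,:3]=R.from_quat(o['ee_rot']).as_matrix();T[:3,3]=o['position'];return T@manip.calibration('wrist')['tool_from_camera']
def proj(cam,p,T=None):
    k=manip.calibration(cam); T=k['world_from_camera'] if T is None else T
    q=np.linalg.inv(T)@np.append(p,1);return np.array([k['cx']-k['fx']*q[0]/q[2],k['cy']+k['fy']*q[1]/q[2]])
```

Run:
```python
from h import *
c=np.array([(90,30),(497,72),(456,462),(42,420)])/4+[160,210]
W=np.array([ray('top',p,0.012)[:2] for p in c])
L=np.array([(.14,.125),(.14,-.055),(-.03,-.055),(-.03,.125)])
r,_=R.align_vectors(np.c_[W-W.mean(0),0*W[:,0]],np.c_[L-L.mean(0),0*W[:,0]])
th=r.as_rotvec()[2];M=r.as_matrix()[:2,:2];t=W.mean(0)-M@L.mean(0)
print('mould',t,th,'res',np.round((W-(L@M.T+t))*1000,1).tolist())
inv=lambda w:(w[:2]-t)@M
for n,p,z in [('ub',(200,381),.076),('lb',(314,379),.044),('loose b1',(183,105),.078),('b2',(161,289),.078),('fix b1',(399,122),.078),('fb2',(377,303),.078)]:
    w=ray('top',np.array(p)/4+[160,210],z);print(n,w.round(4),inv(w).round(4))
print('scene proj of mould origin z=.012 and corners',[proj('scene',[*(M@l+t),.012]).round(0).tolist() for l in L])
print('pin top',ray('top',(416.3,248),.104).round(4),'scene',ray('scene',(180+(623-545)/2.25,150+75/2.25),.104).round(4))
print('plug',ray('top',((632-545)/3+350,104/3+225),.082).round(4),'scene',ray('scene',(180+(706-545)/2.25,150+(318-200)/2.25),.082).round(4))
o=manip.get_obs();print(R.from_quat(o['ee_rot']).as_matrix().round(3).tolist())
```

```text
mould [0.46098538 0.05067476] -0.10618185483966114 res [[-0.3, -1.1], [0.0, 1.0], [0.2, 0.6], [0.1, -0.5]]
ub [0.4629 0.0993 0.076 ] [-0.0032  0.0485]
lb [0.4625 0.0572 0.044 ] [0.0008 0.0066]
loose b1 [0.5748 0.1068 0.078 ] [0.1072 0.0679]
b2 [0.5001 0.115  0.078 ] [0.0321 0.0681]
fix b1 [0.5676 0.0191 0.078 ] [ 0.1094 -0.0201]
fb2 [0.4941 0.0278 0.078 ] [ 0.0354 -0.0193]
scene proj of mould origin z=.012 and corners [[418.0, 372.0], [313.0, 298.0], [379.0, 234.0], [478.0, 290.0]]
pin top [ 0.553  -0.2319  0.104 ] scene [ 0.5537 -0.2303  0.104 ]
plug [ 0.5356 -0.1748  0.082 ] scene [ 0.5383 -0.1721  0.082 ]
[[-0.954, 0.3, 0.0], [0.3, 0.954, 0.0], [-0.0, 0.0, -1.0]]
```

Add to h.py:
```python
Mo=np.array([0.46099,0.05067]);TH=-0.10618
Mm=np.array([[np.cos(TH),-np.sin(TH)],[np.sin(TH),np.cos(TH)]])
mw=lambda x,y,z:np.array([*(Mo+Mm@[x,y]),z])
def delta(p,ydir=None):
    o=manip.get_obs();r=R.from_quat(o['ee_rot']).as_matrix()
    out=(r.T@(np.asarray(p)-o['position'])).round(4)
    rv=None
    if ydir is not None:
        y=np.array([*ydir,0]);y/=np.linalg.norm(y);z=np.array([0,0,-1.]);
        rv=R.from_matrix(r.T@np.c_[np.cross(y,z),y,z]).as_rotvec().round(4)
    print('shift',out,'rot',rv)
```

```bash
python3 -c "
from h import *
delta(mw(.0695,.122,.12),Mm[:,1]);print(mw(.0695,.122,.12))"
```

```text
shift [-0.4686 -0.305   0.1113] rot [ 1.000e-04  0.000e+00 -1.986e-01]
[0.54302822 0.16461727 0.12      ]
```

Careful with the scale: shifts go in shares of 60 cm and turns go in shares of pi rad. That gives: -0.4686 m / 0.6 = -0.781, -0.44 m / 0.6 = -0.7333, -0.1986 rad / 3.1416 = -0.0632.

>>> move_tool([
  {"rz": -0.0127, "dx": -0.0833, "dy": -0.0533, "finger_gap": 0},
  {"rz": -0.0255, "dx": -0.1667, "dy": -0.1083, "finger_gap": 0},
  {"rz": -0.0382, "dx": -0.25, "dy": -0.1633, "finger_gap": 0},
  {"rz": -0.0509, "dx": -0.3333, "dy": -0.2167, "finger_gap": 0},
  {"rz": -0.0632, "dx": -0.4167, "dy": -0.2717, "finger_gap": 0},
  {"rz": -0.0632, "dx": -0.5, "dy": -0.325, "dz": 0.0333, "finger_gap": 0},
  {"rz": -0.0632, "dx": -0.5833, "dy": -0.38, "dz": 0.0667, "finger_gap": 0},
  {"rz": -0.0632, "dx": -0.6667, "dy": -0.4333, "dz": 0.1, "finger_gap": 0},
  {"rz": -0.0632, "dx": -0.7333, "dy": -0.4767, "dz": 0.1417, "finger_gap": 0},
  {"rz": -0.0632, "dx": -0.781, "dy": -0.5083, "dz": 0.1855, "finger_gap": 0},
  {"rz": -0.0632, "dx": -0.781, "dy": -0.5083, "dz": 0.1855, "finger_gap": 0},
  {"rz": -0.0632, "dx": -0.781, "dy": -0.5083, "dz": 0.1855, "finger_gap": 0},
])

```text
clock: 2.3
position: [0.5428, 0.1656, 0.1204]
ee_rot: [0.053, 0.999, 0.0, 0.0]
ft_force: [0.2, 0.1, 0.8]
grip_width: -0.001
grasp_force: 0.0
```

```bash
python3 -c "
from h import *
delta(mw(.0695,.120,.042),Mm[:,1]);print(manip.get_obs()['ft_force'])"
```

```text
shift [-0.0003 -0.003   0.0784] rot [0.0007 0.     0.0006]
[0.15852283 0.06639722 0.80939999]
```

Scaled: 0.0784 m / 0.6 = 0.1307, -0.071 m / 0.6 = -0.1183.

>>> move_tool([
  {"dy": -0.005, "dz": 0.0667, "finger_gap": 0},
  {"dy": -0.005, "dz": 0.1307, "finger_gap": 0},
  {"dy": -0.005, "dz": 0.1307, "finger_gap": 0},
  {"dy": -0.0167, "dz": 0.1307, "finger_gap": 0},
  {"dy": -0.025, "dz": 0.1307, "finger_gap": 0},
  {"dy": -0.0333, "dz": 0.1307, "finger_gap": 0},
  {"dy": -0.0417, "dz": 0.1307, "finger_gap": 0},
  {"dy": -0.05, "dz": 0.1307, "finger_gap": 0},
  {"dy": -0.0583, "dz": 0.1307, "finger_gap": 0},
  {"dy": -0.0667, "dz": 0.1307, "finger_gap": 0},
  {"dy": -0.075, "dz": 0.1307, "finger_gap": 0},
  {"dy": -0.0833, "dz": 0.1307, "finger_gap": 0},
  {"dy": -0.0917, "dz": 0.1307, "finger_gap": 0},
  {"dy": -0.1, "dz": 0.1307, "finger_gap": 0},
  {"dy": -0.1067, "dz": 0.1307, "finger_gap": 0},
  {"dy": -0.1117, "dz": 0.1307, "finger_gap": 0},
  {"dy": -0.115, "dz": 0.1307, "finger_gap": 0},
  {"dy": -0.1183, "dz": 0.1307, "finger_gap": 0},
])

```text
clock: 4.55
position: [0.5354, 0.0941, 0.0416]
ee_rot: [0.053, 0.999, 0.0, -0.0]
ft_force: [0.7, 2.2, 1.0]
grip_width: 0.001
grasp_force: 0.8
```

```bash
python3 -c "
from h import *
o=manip.get_obs();print(Mm.T@(o['position'][:2]-Mo),o['ft_force'])"
```

```text
[0.06942557 0.05102647] [0.70906333 2.23207531 1.00544678]
```

Scaled: -0.0075 m / 0.6 = -0.0125, -0.0065 m / 0.6 = -0.0108.

>>> move_tool([
  {"dy": -0.0025, "finger_gap": 0},
  {"dy": -0.005, "finger_gap": 0},
  {"dy": -0.0075, "finger_gap": 0},
  {"dy": -0.0092, "finger_gap": 0},
  {"dy": -0.0108, "finger_gap": 0},
  {"dy": -0.0125, "finger_gap": 0},
  {"dy": -0.0125, "finger_gap": 0},
])

```text
clock: 5.42
position: [0.5346, 0.0864, 0.0415]
ee_rot: [0.053, 0.999, -0.0, -0.0]
ft_force: [0.5, 0.8, 1.0]
grip_width: -0.0
grasp_force: 0.4
```

Run:
```python
from h import *
o=manip.get_obs();print(Mm.T@(o['position'][:2]-Mo),o['ft_force'])
im=manip.camera('top')
cv2.imwrite('pics/t1.png',np.clip(cv2.resize(im[200:335,160:310],None,fx=4,fy=4,interpolation=cv2.INTER_CUBIC)*1.6,0,255).astype(np.uint8))
```

```text
[0.0693919  0.04336601] [0.4581101  0.7691232  0.96234922]
```

View pics/t1.png

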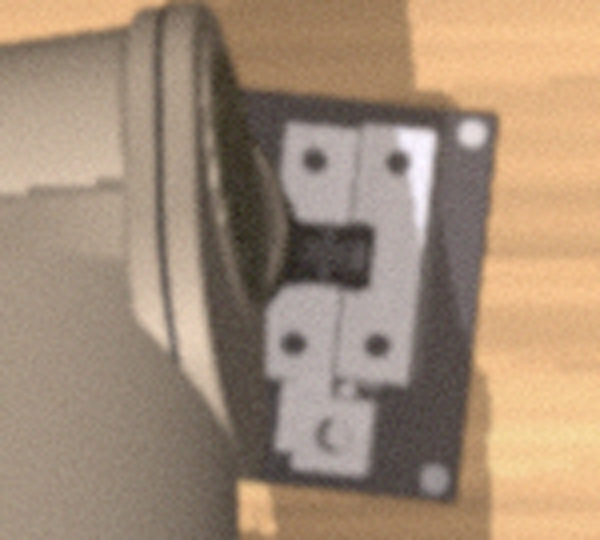

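Top view: the halves are nearly touching, with a thin gap between them. The bolt spacing gives half ≈ -0.004. I'll push gently until I feel contact.

Scaled: -0.0025 m / 0.6 = -0.0042, -0.002 m / 0.6 = -0.0033.

>>> move_tool([
  {"dy": -0.0017, "finger_gap": 0},
  {"dy": -0.0033, "finger_gap": 0},
  {"dy": -0.0042, "finger_gap": 0},
  {"dy": -0.0042, "finger_gap": 0},
])

```text
clock: 5.98
position: [0.5345, 0.0853, 0.0416]
ee_rot: [0.053, 0.999, 0.001, 0.0]
ft_force: [0.9, 6.0, -0.9]
grip_width: 0.001
grasp_force: 2.9
```

>>> move_tool([
  {"dy": -0.0012, "finger_gap": 0},
  {"dy": -0.0023, "finger_gap": 0},
  {"dy": -0.0023, "finger_gap": 0},
])

```text
clock: 6.35
position: [0.5345, 0.0852, 0.0417]
ee_rot: [0.052, 0.999, 0.001, 0.0]
ft_force: [1.0, 9.0, -1.3]
grip_width: -0.001
grasp_force: 4.8
```

Scaled: -0.15 m / 0.6 = -0.25, -0.11 m / 0.6 = -0.1833.

>>> move_tool([
  {"dy": 0.0167, "finger_gap": 0},
  {"dy": 0.0667, "finger_gap": 0},
  {"dy": 0.0667, "dz": -0.0833, "finger_gap": 0},
  {"dy": 0.0667, "dz": -0.1833, "finger_gap": 0.3},
  {"dy": 0.0667, "dz": -0.25, "finger_gap": 0.6},
  {"dy": 0.0667, "dz": -0.25, "finger_gap": 0.6},
])

```text
clock: 7.1
position: [0.5402, 0.1226, 0.1949]
ee_rot: [0.053, 0.999, 0.001, 0.003]
ft_force: [-0.7, 0.2, 0.5]
grip_width: 0.592
grasp_force: 0.0
```

```bash
python3 -c "
from h import *
delta([.5533,-.231,.19],[.962,.273]);print(manip.get_obs()['joint_pos'])"
```

```text
shift [-0.0507 -0.3502  0.0044] rot [0.005  0.0031 1.1875]
[-0.57999922  0.1937348   0.31160394  1.7232738  -0.06291203  1.228774
  1.21095148]
```

Scaled: -0.35 m / 0.6 = -0.5833, -0.3 m / 0.6 = -0.5, 1.1875 rad / 3.1416 = 0.378.

>>> move_tool([
  {"rz": 0.0541, "dx": -0.0117, "dy": -0.0833, "finger_gap": 0.6},
  {"rz": 0.1082, "dx": -0.0233, "dy": -0.1667, "finger_gap": 0.6},
  {"rz": 0.1623, "dx": -0.035, "dy": -0.25, "finger_gap": 0.6},
  {"rz": 0.2165, "dx": -0.0467, "dy": -0.3333, "finger_gap": 0.6},
  {"rz": 0.2706, "dx": -0.0583, "dy": -0.4167, "finger_gap": 0.6},
  {"rz": 0.3247, "dx": -0.07, "dy": -0.5, "finger_gap": 0.6},
  {"rz": 0.378, "dx": -0.0833, "dy": -0.5833, "dz": 0.0067, "finger_gap": 0.6},
  {"rz": 0.378, "dx": -0.0833, "dy": -0.5833, "dz": 0.0067, "finger_gap": 0.6},
  {"rz": 0.378, "dx": -0.0833, "dy": -0.5833, "dz": 0.0067, "finger_gap": 0.6},
])

```text
clock: 8.22
position: [0.5507, -0.2304, 0.1864]
ee_rot: [0.602, 0.798, -0.0, -0.001]
ft_force: [-0.4, 0.0, 0.5]
grip_width: 0.601
grasp_force: 0.0
```

Run:
```python
from h import *
o=manip.get_obs();T=wristT(o);im=manip.camera('wrist')
print([ (round(d['confidence'],2),d['bbox']) for d in manip.outline_of('wrist','pin')])
print([ (round(d['confidence'],2),d['bbox']) for d in manip.outline_of('wrist','plug')])
print(o['position'],'expect pin head top',proj('wrist',[.5533,-.231,.104],T),'bottom',proj('wrist',[.5533,-.231,.076],T),'joints',o['joint_pos'][6])
cv2.imwrite('pics/w1.png',im)
```

```text
[(0.95, [190.6, 174.2, 238.7, 207.2]), (0.71, [268.4, 278.1, 285.4, 341.0]), (0.56, [313.9, 223.2, 344.8, 261.1])]
[]
[ 0.55066673 -0.23043873  0.18636841] expect pin head top [327.95237023 250.51337425] bottom [327.69535294 238.12413609] joints 0.7689539330146427
```

View pics/w1.png

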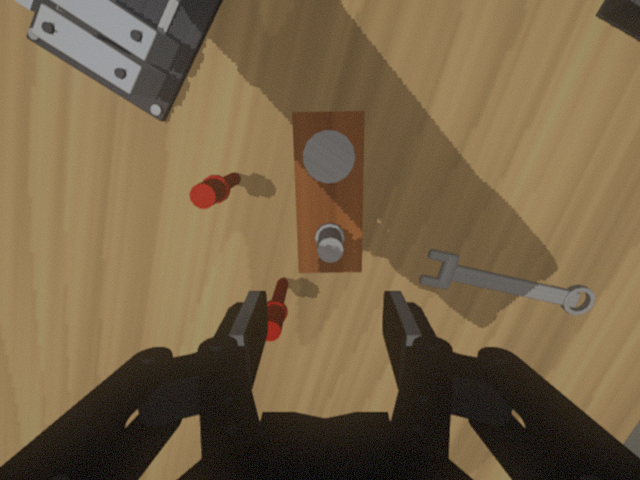

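The grey pin's head top is at (330,250), the plug at (329,157), and a red look-alike at (273,330) near the left finger. I'll check clearance.

Run:
```python
from h import *
o=manip.get_obs();T=wristT(o);r=R.from_quat(o['ee_rot']).as_matrix()
p=ray('wrist',(330,250),.104,T);print('pin',p)
for n,uv,z in [('red top',(273,330),.092),('red base',(284,283),0),('red2 top',(203,195),.092)]:
    q=ray('wrist',uv,z,T);print(n,q.round(4),'tool offs from pin',(r.T@(q-p)).round(4))
delta([p[0],p[1],.12],[.962,.273]);delta([p[0],p[1],.078])
```

```text
pin [ 0.55541733 -0.22949144  0.104     ]
red top [ 0.5329 -0.3081  0.092 ] tool offs from pin [-0.0694 -0.0433  0.012 ]
red base [ 0.5319 -0.3113 -0.    ] tool offs from pin [-0.0723 -0.0451  0.104 ]
red2 top [ 0.4626 -0.2193  0.092 ] tool offs from pin [ 0.0354 -0.0864  0.0121]
shift [-0.0012  0.0039  0.0672] rot [-0.0003 -0.0008  0.003 ]
shift [-0.0013  0.0039  0.1092] rot None
```

Scaled: 0.109 m / 0.6 = 0.1817, 0.003 m / 0.6 = 0.005.

>>> move_tool([
  {"dx": -0.0033, "dy": 0.005, "dz": 0.0833, "finger_gap": 0.6},
  {"dx": -0.0033, "dy": 0.005, "dz": 0.15, "finger_gap": 0.6},
  {"dx": -0.0033, "dy": 0.005, "dz": 0.1817, "finger_gap": 0.6},
  {"dx": -0.0033, "dy": 0.005, "dz": 0.1817, "finger_gap": 0.6},
  {"dx": -0.0033, "dy": 0.005, "dz": 0.1817, "finger_gap": 0.3},
  {"dx": -0.0033, "dy": 0.005, "dz": 0.1817, "finger_gap": 0},
  {"dx": -0.0033, "dy": 0.005, "dz": 0.1817, "finger_gap": 0},
  {"dx": -0.0033, "dy": 0.005, "dz": 0.1817, "finger_gap": 0},
  {"dx": -0.0033, "dy": 0.005, "dz": 0.1817, "finger_gap": 0},
], grip_n=60)

```text
clock: 9.5
position: [0.5555, -0.2323, 0.0803]
ee_rot: [0.603, 0.798, 0.001, 0.001]
ft_force: [-1.4, 0.7, 6.2]
grip_width: 0.184
grasp_force: 58.4
```

>>> move_tool([
  {"dz": -0.05, "finger_gap": 0},
  {"dz": -0.1333, "finger_gap": 0},
  {"dz": -0.2, "finger_gap": 0},
  {"dz": -0.2, "finger_gap": 0},
])

```text
clock: 10.0
position: [0.5563, -0.2329, 0.2027]
ee_rot: [0.603, 0.798, 0.002, 0.003]
ft_force: [-1.0, -0.0, -1.5]
grip_width: 0.187
grasp_force: 58.6
```

Run:
```python
from h import *
t=manip.camera('top');s=manip.camera('scene')
cv2.imwrite('pics/top2.png',t);cv2.imwrite('pics/scene2.png',s)
o=manip.get_obs();print(proj('scene',o['position']),proj('scene',o['position']-[0,0,.068]))
u,v=proj('scene',o['position']-[0,0,.03]).astype(int)
a=cv2.resize(t[210:335,190:290],(480,600),interpolation=cv2.INTER_CUBIC)
b=cv2.resize(s[v-50:v+50,u-30:u+30],(300,500),interpolation=cv2.INTER_CUBIC)
im=np.zeros((600,790,3),np.uint8);im[:,:480]=a;im[:500,485:785]=b
print(u,v)
cv2.imwrite('pics/c2.png',np.clip(im*1.6,0,255).astype(np.uint8))
```

```text
[201.52423021 131.16875133] [210.341735   169.66082385]
205 148
```

View pics/c2.png

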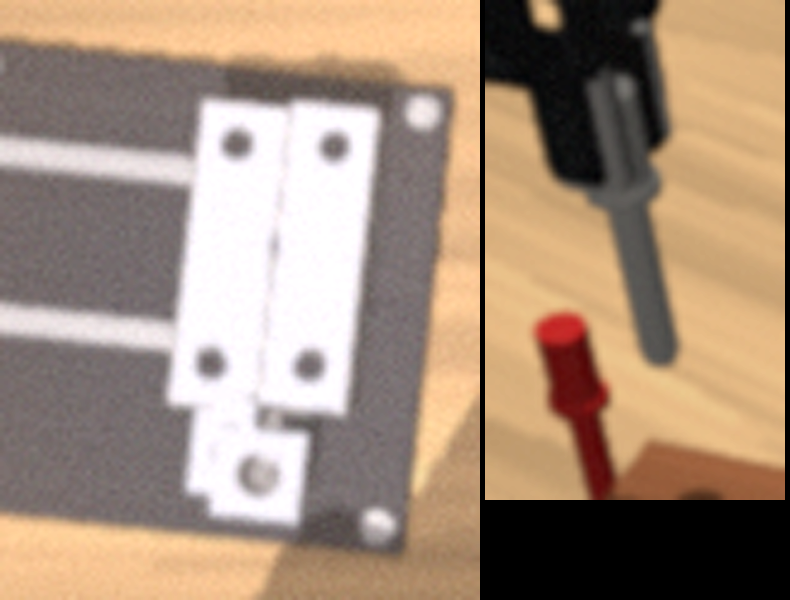

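Pin hangs upright with its tip at scene (210,170), as predicted. The upper bore is at top ≈(244.2,308.7), with a sliver of the lower knuckle showing to its left.

Run:
```python
from h import *
for n,p,z in [('bore',(260,473),.076),('kn',(259.5,475),.076),('L1',(236,144),.078),('L2',(210,363),.078),('F1',(333,147),.078),('F2',(310,365),.078)]:
    w=ray('top',np.array(p)/4.8+[190,210],z);print(n,w.round(4),(Mm.T@(w[:2]-Mo)).round(4))
print('nominal bore world',mw(-.0025,-.007,.076))
p=mw(-.0025,-.007,.19);delta(p,Mm[:,0]);delta(p,Mm[:,1])
```

```text
bore [0.4574 0.0441 0.076 ] [-0.0029 -0.0069]
kn [0.4567 0.0443 0.076 ] [-0.0036 -0.0068]
L1 [0.5685 0.0526 0.078 ] [0.1067 0.0133]
L2 [0.4944 0.0609 0.078 ] [0.0322 0.0137]
F1 [0.5674 0.0197 0.078 ] [ 0.1091 -0.0195]
F2 [0.4936 0.0272 0.078 ] [ 0.0349 -0.0198]
nominal bore world [0.45776222 0.04397437 0.076     ]
shift [ 0.2918 -0.0177  0.0089] rot [ 1.000e-03 -2.000e-04  3.834e-01]
shift [ 0.2918 -0.0177  0.0089] rot [ 1.0000e-03  6.0000e-04 -1.1874e+00]
```

Scaled: 0.2918 m / 0.6 = 0.4863, 0.15 m / 0.6 = 0.25, 0.383 rad / 3.1416 = 0.1219.

>>> move_tool([
  {"rz": 0.0255, "dx": 0.0833, "dy": -0.005, "finger_gap": 0},
  {"rz": 0.0509, "dx": 0.1667, "dy": -0.01, "finger_gap": 0},
  {"rz": 0.0764, "dx": 0.25, "dy": -0.015, "finger_gap": 0},
  {"rz": 0.1019, "dx": 0.3333, "dy": -0.02, "finger_gap": 0},
  {"rz": 0.1219, "dx": 0.4167, "dy": -0.025, "finger_gap": 0},
  {"rz": 0.1219, "dx": 0.4667, "dy": -0.0295, "dz": 0.0167, "finger_gap": 0},
  {"rz": 0.1219, "dx": 0.4863, "dy": -0.0295, "dz": 0.0333, "finger_gap": 0},
  {"rz": 0.1219, "dx": 0.4863, "dy": -0.0295, "dz": 0.0583, "finger_gap": 0},
  {"rz": 0.1219, "dx": 0.4863, "dy": -0.0295, "dz": 0.075, "finger_gap": 0},
  {"rz": 0.1219, "dx": 0.4863, "dy": -0.0295, "dz": 0.075, "finger_gap": 0},
])

```text
clock: 11.35
position: [0.4575, 0.0426, 0.1526]
ee_rot: [0.744, 0.668, -0.001, -0.0]
ft_force: [0.9, 0.2, -1.3]
grip_width: 0.185
grasp_force: 58.7
```

Run:
```python
from h import *
o=manip.get_obs();T=wristT(o);im=manip.camera('wrist');cv2.imwrite('pics/w2.png',im)
print((Mm.T@(o['position'][:2]-Mo)).round(4),o['ft_force'])
print('bore',proj('wrist',mw(-.003,-.007,.076),T),'tip',proj('wrist',o['position']-[0,0,.068],T))
delta(mw(-.003,-.007,.149),Mm[:,0])
```

```text
[-0.0027 -0.0084] [ 0.93311313  0.22366238 -1.25198885]
bore [324.5274308  249.47213658] tip [325.02703179 255.98257382]
shift [ 0.0011 -0.0007  0.0043] rot [-0.0006  0.0007 -0.0014]
```

View pics/w2.png

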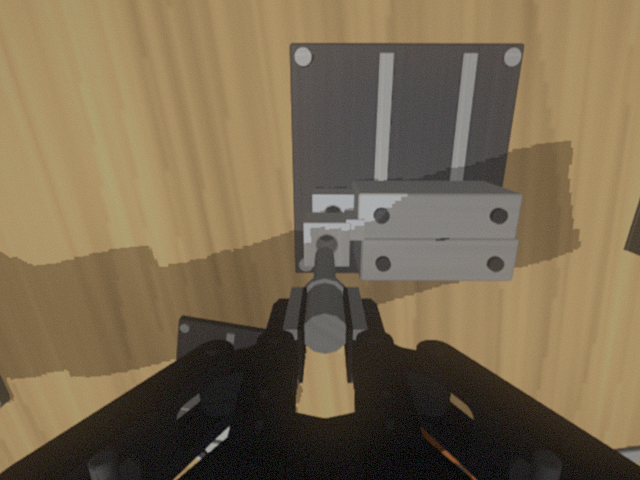

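Run:
```python
import cv2,numpy as np
im=cv2.imread('pics/w2.png')[180:280,290:370]
cv2.imwrite('pics/c3.png',np.clip(cv2.resize(im,None,fx=6,fy=6,interpolation=cv2.INTER_CUBIC)*1.8,0,255).astype(np.uint8))
```

```text
(no output)
```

View pics/c3.png

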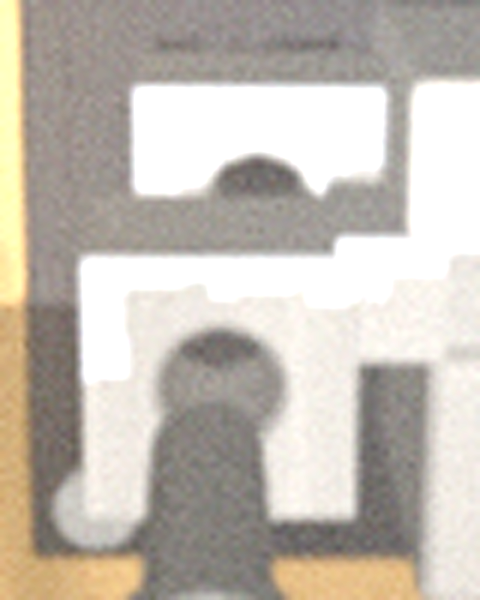

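Seen up close, the upper bore is at wrist px (326.8,244.7) and the tip at about (325,254). The lower knuckle's rear edge is at row 194, columns 312–355, which gives its bore relative to the upper one.

Run:
```python
from h import *
o=manip.get_obs();T=wristT(o)
m=lambda u,v,z:(Mm.T@(ray('wrist',(290+u/6,180+v/6),z,T)[:2]-Mo)*1000).round(1)
print('upper bore',m(221,388,.076),'knuckle edge',m(80,257,.076),m(358,257,.076))
print('lower knuckle edge',m(132,85,.044),m(388,85,.044),'bore top',m(257,155,.044))
print('tip',m(211,442,o['position'][2]-.068), 'tcp',(Mm.T@(o['position'][:2]-Mo)*1000).round(1))
```

```text
upper bore [-1.1 -3.6] knuckle edge [-16.2  11.3] [13.6 11.2]
lower knuckle edge [-11.6  24. ] [19.1 24. ] bore top [ 3.4 15.5]
tip [-2.2 -6.5] tcp [-2.3 -8.1]
```

Scaled: 0.016 m / 0.6 = 0.0267, 0.014 m / 0.6 = 0.0233.

>>> move_tool([
  {"dx": 0.0042, "dy": 0.0017, "finger_gap": 0},
  {"dx": 0.0042, "dy": 0.0017, "dz": 0.0033, "finger_gap": 0},
  {"dx": 0.0042, "dy": 0.0017, "dz": 0.0067, "finger_gap": 0},
  {"dx": 0.0042, "dy": 0.0017, "dz": 0.01, "finger_gap": 0},
  {"dx": 0.0042, "dy": 0.0017, "dz": 0.0133, "finger_gap": 0},
  {"dx": 0.0042, "dy": 0.0017, "dz": 0.0167, "finger_gap": 0},
  {"dx": 0.0042, "dy": 0.0017, "dz": 0.02, "finger_gap": 0},
  {"dx": 0.0042, "dy": 0.0017, "dz": 0.0233, "finger_gap": 0},
  {"dx": 0.0042, "dy": 0.0017, "dz": 0.0267, "finger_gap": 0},
  {"dx": 0.0042, "dy": 0.0017, "dz": 0.0267, "finger_gap": 0},
])

```text
clock: 12.65
position: [0.4589, 0.0462, 0.1374]
ee_rot: [0.744, 0.669, -0.0, -0.0]
ft_force: [0.6, -0.6, -1.7]
grip_width: 0.186
grasp_force: 58.7
```

```bash
python3 -c "
from h import *
o=manip.get_obs();print((Mm.T@(o['position'][:2]-Mo)*1000).round(1))"
```

```text
[-1.6 -4.7]
```

Scaled: 0.0205 m / 0.6 = 0.0342, 0.018 m / 0.6 = 0.03.

>>> move_tool([
  {"dz": 0.005, "finger_gap": 0},
  {"dz": 0.01, "finger_gap": 0},
  {"dz": 0.015, "finger_gap": 0},
  {"dz": 0.02, "finger_gap": 0},
  {"dz": 0.025, "finger_gap": 0},
  {"dz": 0.03, "finger_gap": 0},
  {"dz": 0.0342, "finger_gap": 0},
  {"dz": 0.0342, "finger_gap": 0},
])

```text
clock: 13.65
position: [0.4589, 0.0462, 0.1168]
ee_rot: [0.744, 0.669, -0.0, -0.0]
ft_force: [-0.5, -1.2, -0.6]
grip_width: 0.181
grasp_force: 58.6
```

>>> move_tool([
  {"dx": 0.0033, "dy": 0.0017, "finger_gap": 0},
  {"dx": 0.0067, "dy": 0.0033, "finger_gap": 0},
  {"dx": 0.01, "dy": 0.005, "finger_gap": 0},
  {"dx": 0.0133, "dy": 0.0067, "finger_gap": 0},
  {"dx": 0.0167, "dy": 0.0075, "finger_gap": 0},
  {"dx": 0.0192, "dy": 0.0075, "finger_gap": 0},
  {"dx": 0.0192, "dy": 0.0075, "finger_gap": 0},
])

```text
clock: 14.52
position: [0.4648, 0.0575, 0.1171]
ee_rot: [0.743, 0.669, 0.0, 0.0]
ft_force: [-0.2, -1.5, -1.3]
grip_width: 0.186
grasp_force: 58.5
```

```bash
python3 -c "
from h import *
o=manip.get_obs();print((Mm.T@(o['position'][:2]-Mo)*1000).round(1))"
```

```text
[3.1 7.1]
```

Scaled: 0.0075 m / 0.6 = 0.0125, 0.006 m / 0.6 = 0.01.

>>> move_tool([
  {"dz": 0.0033, "finger_gap": 0},
  {"dz": 0.0067, "finger_gap": 0},
  {"dz": 0.01, "finger_gap": 0},
  {"dz": 0.0125, "finger_gap": 0},
  {"dz": 0.0125, "finger_gap": 0},
])

```text
clock: 15.15
position: [0.4647, 0.0573, 0.1095]
ee_rot: [0.744, 0.669, -0.0, -0.0]
ft_force: [-0.7, -0.3, -2.2]
grip_width: 0.189
grasp_force: 58.6
```

Scaled: 0.006 m / 0.6 = 0.01, 0.0045 m / 0.6 = 0.0075.

>>> move_tool([
  {"dz": 0.0025, "finger_gap": 0},
  {"dz": 0.005, "finger_gap": 0},
  {"dz": 0.0075, "finger_gap": 0},
  {"dz": 0.01, "finger_gap": 0},
  {"dz": 0.01, "finger_gap": 0},
])

```text
clock: 15.78
position: [0.4647, 0.0572, 0.1035]
ee_rot: [0.744, 0.669, -0.0, -0.0]
ft_force: [0.1, -0.9, -1.9]
grip_width: 0.187
grasp_force: 58.6
```

In the lower bore with no resistance. Next is the sprung ball.

Scaled: 0.009 m / 0.6 = 0.015, 0.0075 m / 0.6 = 0.0125.

>>> move_tool([
  {"dz": 0.0025, "finger_gap": 0},
  {"dz": 0.005, "finger_gap": 0},
  {"dz": 0.0075, "finger_gap": 0},
  {"dz": 0.01, "finger_gap": 0},
  {"dz": 0.0125, "finger_gap": 0},
  {"dz": 0.015, "finger_gap": 0},
  {"dz": 0.015, "finger_gap": 0},
])

```text
clock: 16.65
position: [0.4648, 0.0573, 0.0944]
ee_rot: [0.744, 0.669, 0.0, 0.0]
ft_force: [6.4, -0.7, -2.3]
grip_width: 0.186
grasp_force: 58.5
```

Scaled: 0.008 m / 0.6 = 0.0133, 0.007 m / 0.6 = 0.0117.

>>> move_tool([
  {"dz": 0.0025, "finger_gap": 0},
  {"dz": 0.005, "finger_gap": 0},
  {"dz": 0.0075, "finger_gap": 0},
  {"dz": 0.01, "finger_gap": 0},
  {"dz": 0.0117, "finger_gap": 0},
  {"dz": 0.0133, "finger_gap": 0},
  {"dz": 0.0133, "finger_gap": 0},
])

```text
clock: 17.52
position: [0.4648, 0.0573, 0.0865]
ee_rot: [0.744, 0.669, 0.0, 0.0]
ft_force: [6.2, -0.5, -0.5]
grip_width: 0.189
grasp_force: 58.9
```

Scaled: 0.004 m / 0.6 = 0.0067, 0.003 m / 0.6 = 0.005.

>>> move_tool([
  {"dz": 0.0017, "finger_gap": 0},
  {"dz": 0.0033, "finger_gap": 0},
  {"dz": 0.005, "finger_gap": 0},
  {"dz": 0.0067, "finger_gap": 0},
  {"dz": 0.0067, "finger_gap": 0},
])

```text
clock: 18.15
position: [0.4656, 0.0574, 0.0839]
ee_rot: [0.744, 0.669, 0.001, 0.0]
ft_force: [-0.1, -2.0, 17.5]
grip_width: 0.189
grasp_force: 60.9
```

Seated firmly at the predicted height (17 N). I'll ease off, open the fingers and retreat.

Scaled: -0.13 m / 0.6 = -0.2167, -0.08 m / 0.6 = -0.1333.

>>> move_tool([
  {"dz": -0.0017, "finger_gap": 0},
  {"dz": -0.0017, "finger_gap": 0.3},
  {"dz": -0.0017, "finger_gap": 0.6},
  {"dz": -0.0017, "finger_gap": 0.6},
  {"dz": -0.0017, "finger_gap": 0.6},
  {"dz": -0.05, "finger_gap": 0.6},
  {"dz": -0.1333, "finger_gap": 0.6},
  {"dz": -0.2167, "finger_gap": 0.6},
  {"dz": -0.2167, "finger_gap": 0.6},
])

```text
clock: 19.27
position: [0.4665, 0.0576, 0.216]
ee_rot: [0.744, 0.669, 0.003, 0.001]
ft_force: [0.4, 0.0, -0.2]
grip_width: 0.599
grasp_force: 0.0
```

Run:
```python
from h import *
o=manip.get_obs();T=wristT(o);im=manip.camera('wrist');s=manip.camera('scene');print(o['position'])
d=manip.outline_of('wrist','pin');print([(round(x['confidence'],2),x['bbox']) for x in d])
u,v=proj('wrist',mw(0,5e-3,.08),T).astype(int);u=max(u,60);v=max(v,60)
u2,v2=proj('scene',mw(0,5e-3,.08)).astype(int);print(u,v,u2,v2)
for n,cam,TT in [('w','wrist',T),('s','scene',None)]:
    print(n,[proj(cam,mw(2e-3,5e-3,z),TT).round(1) for z in (.076,.108)])
a=cv2.resize(im[v-60:v+60,u-60:u+60],(400,400),interpolation=cv2.INTER_CUBIC);b=cv2.resize(s[v2-40:v2+40,u2-40:u2+40],(400,400),interpolation=cv2.INTER_CUBIC)
cv2.imwrite('pics/c4.png',np.clip(np.hstack([a,b])*1.6,0,255).astype(np.uint8))
```

```text
[0.46650594 0.05761999 0.2160233 ]
[(0.77, [311.0, 214.1, 335.2, 249.2])]
318 230 405 233
w [array([320.7, 229.3]), array([320.4, 241. ])]
s [array([404.3, 235.7]), array([407.7, 220.4])]
```

View pics/c4.png

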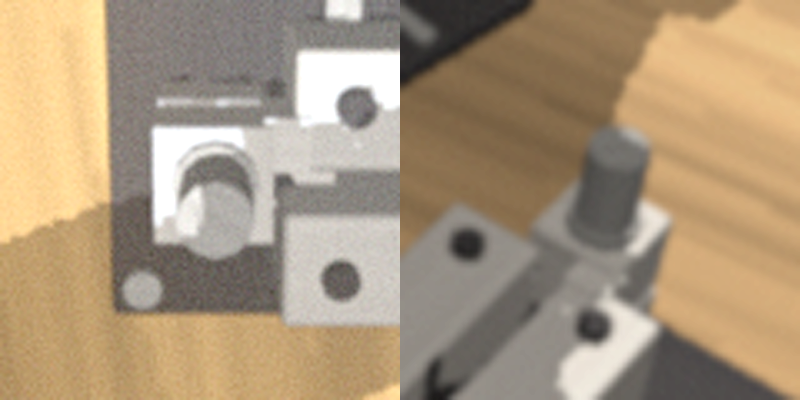

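The pin stands upright, with its collar flat on the upper knuckle and the knuckles stacked. The gripper is clear, so I'm handing in.

>>> move_tool([
  {"finger_gap": 0.6},
  {"finger_gap": 0.6},
])

```text
clock: 19.68
position: [0.4642, 0.0571, 0.2117]
ee_rot: [0.744, 0.669, -0.001, -0.0]
ft_force: [-0.3, -0.1, 0.1]
grip_width: 0.6
grasp_force: 0.0
```

```bash
python3 -c "
from workcell import manip
print(manip.hand_in())"
```

```text
the job is handed in; nothing more can be done
None
```

I handed the job in at about 19.7 s: the loose half was pushed up against the fixed half and the hinge pin is down through both knuckles, collar home and let go, but the hand-in call returned no verdict.

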